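# Reset a tripped breaker under the push-latch cover of a bench power box

### The arm

A 7-joint arm with a two-finger parallel gripper is mounted at the origin on the work surface. World frame = base frame: x ahead of the robot, y to its left, z up, the work surface at z = 0. Lengths are in m, angles in rad, forces in N, time in s.
With the tool pointing down it reaches from about 0.4 to 0.9 m from the base axis. Payload 5.6 kg.
Tool frame: the origin (TCP) lies on the centre line of the jaws, within the pads' length; the fingertips stand 14 mm ahead of it and the grasp point (between the pads) lies 5 mm behind it; z points along the fingers, y is the line along which they close (so a half turn about z gives the same grasp; the last joint's range is limited). The gripper opens to 92 mm and grips with 3 to 60 N. Pads are 20 mm wide; open, the fingers measure 128 mm over their backs; the gripper's body (75 mm by 189 mm) begins 69 mm behind the grasp point.
Start: joints at [1.123, 0.468, -0.012, 1.603, 0.006, 1.071, -0.056], TCP at [0.256, -0.597, 0.193] pointing down, gripper open.
Joint ranges: [-2.53, 2.53], [-0.31, 2.02], [-1.57, 1.55], [0.28, 2.44], [-1.29, 4.43], [0.15, 1.84], [-2.92, 2.92]. Speed limits (rad/s): [2.57, 2.57, 3.14, 3.14, 3.14, 3.14, 3.14].

### API

Orientations are given as a unit quaternion [w, x, y, z].
In Python, from station import manip gives the robot as it stands.
- The arm moves only by the shell command python3 -m pendant 'ROWS' [FORCE]. ROWS is JSON, a list of rows, each a list of 3 entries, a list of its own where there are three numbers: the closure, from -1 (fully open) to 1 (shut), then the shift along the tool's x, y, z each as a share of 150 mm, from -1 to 1, then the turn, a rotation vector about the tool's x, y, z each as a share of 45 degrees, from -1 to 1. In form: [[gripper, [x, y, z], [rx, ry, rz]], ...]. A call has 1 to 8 rows; each row is the pose to reach, as a shift and turn from the pose commanded when the call began, along the tool's axes at that moment; what a row does not reach only later rows make up. A row lasts 1/8 s, in which the tool goes at most 62.5 mm and 10.7 degrees, less where a joint would pass 70% of its speed; a pose out of reach is approached as far as the arm can. A call with a number of a shift or a turn outside -1 to 1 is refused whole. A call with a gripper value outside its range is refused whole. The fingers move at their own pace and stop on an object; FORCE is the grip in N (left out, the last holds). Time passes only in rows, so rows that repeat a pose let the fingers close. It gives the time, the measured TCP pose, the force, the opening and the grip force at its end, in the units of the state.
- manip.state(): the state, without advancing time (a new reading comes with each control period).
- manip.capture(name): name is "scene" or "top"; returns the picture (420x560x3 uint8, red, green, blue); there is no depth.
- manip.get_calibration(name): a dict with "mtx" (3x3 intrinsics, pixels), "cam_to_world" (4x4, takes a point from camera to world coordinates). Camera axes: x right, y down, z forward; pixel columns grow to the right and rows downward; lengths in m; the calibration is good to about 2 mm. A picture is of the moment at which its call begins. get_calibration takes no time and is no camera call.
- manip.job_done(): hands the job in; it is judged then, once.
The state is a dict: "time_s": time; "joints": joint angles; "dq": joint speeds; "tau": joint torques, N m; "tcp_pos": TCP position; "ee_rot": TCP orientation; "force": force on the tool from outside, world axes, zero at the start; "ft_torque": the same for the moment, N m; "gripper_width": finger opening in m; "grip_force": force on a finger pad.
Only numpy, scipy, OpenCV 4.12 (cv2) and the standard library are available. Lean on these libraries where they do the work, as an engineer would, in place of code of your own. Each camera call takes 0.05 s, during which the arm holds its last target. There are 200 camera calls.

### The job

Half of the repair bench is dead because one breaker in the yellow power box has tripped. With the fingertips press down on the front edge of the box's smoked cover (white thumb pad) so that it pops open, push the one toggle that leans the wrong way over so that it is on like its neighbours, then swing the cover down and press it home until it stays latched shut. Leave the other breakers on, and pick up or shift nothing else on the bench or on the box.

Things in the scene. Friction and masses are not known exactly. Their poses are not given: they have to be found in the camera images.
- power_box: Power box fixed to the bench: yellow case 220 (x) x 290 (y) x 90 mm high, blue socket flaps out to x = +-121 mm. Origin: centre of its underside; its -x is the front, +y its left. On its deck (z = 90 mm), under the cover, four white breakers stand in a row along y, 36.5 mm pitch, noses 45 x 35.6 mm, tops at z = 102 mm, a black toggle in each. Round them a rubber lip, z = 100 mm.
- cover (a joint): Cover angle (rad): 0 = shut and latched, 1.75 = fully open, -0.058 = pressed in to its stop. Sprung open, damped, push-push latch. To open: press the front edge down 7 mm to the firm stop (about 2 N on the way), let go; it swings up by itself in 2 s, so get out of its way. To shut: push its outer face down (2 to 3 N) to the same stop 7 mm past flush, let go; it springs back to 0 and stays.
- cover_press (a point): Middle of the white thumb pad (28 x 60 mm) on the outer face of the smoked clear cover; moves with it. 127 mm above the bench when latched. The cover is a shallow dome 125 mm from hinge to front edge, 176 mm wide, 30 mm thick; this point is 107 mm from the hinge and 18 mm from the front edge. z points out of the outer face.
- cover_hinge (a point): Middle of the cover's hinge line along the box's y, at the back of the cover, 96 mm above the bench; fixed, axes as the box. With the cover at angle a, a point of its outer face r mm along it from the hinge lies, in the box's axes from here, at x = -r cos a + 30 sin a, z = r sin a + 30 cos a (mm). Shut, the cover reaches from here towards the box's front (-x).
- tripped_pivot (a point): Pivot of the tripped toggle, in the middle of its breaker, 98 mm above the bench (4 mm below the top of the white nose); axes as the box. The toggle is a black paddle 24 mm wide (y), 6 mm thick, reaching 20 mm from the pivot; off, its tip is 11 mm in front of the pivot (box -x) and 12.5 mm above the nose. Push it from the front along the box's +x; before it nothing rises above the nose.
- toggle_tripped (a joint): Toggle of the tripped breaker (rad): 0 = off, leaning 34 degrees to the box's front (-x); 1.2 = on, leaning as much to the back, towards the cover's hinge. It snaps: sprung from upright (0.6) to both ends, it flips over by itself once pushed past upright; 3 to 5 N at its tip. This one starts off, in any of the four places.
- toggle_second (a joint): Toggle of the second breaker (rad): 0 = off, leaning 34 degrees to the box's front (-x); 1.2 = on, leaning as much to the back, towards the cover's hinge. It snaps: sprung from upright (0.6) to both ends, it flips over by itself once pushed past upright; 3 to 5 N at its tip. Starts on and must stay on.
- toggle_third (a joint): Toggle of the third breaker (rad): 0 = off, leaning 34 degrees to the box's front (-x); 1.2 = on, leaning as much to the back, towards the cover's hinge. It snaps: sprung from upright (0.6) to both ends, it flips over by itself once pushed past upright; 3 to 5 N at its tip. Starts on and must stay on.
- toggle_fourth (a joint): Toggle of the fourth breaker (rad): 0 = off, leaning 34 degrees to the box's front (-x); 1.2 = on, leaning as much to the back, towards the cover's hinge. It snaps: sprung from upright (0.6) to both ends, it flips over by itself once pushed past upright; 3 to 5 N at its tip. Starts on and must stay on.
- tape_roll: red insulating-tape roll, 60 mm across, 19 mm thick, lying flat on the yellow deck of the power box to the left of the cover; origin at the centre of its underside. Bystander.
- multimeter: yellow multimeter with black face, 180 x 88 x 45 mm, lying on the bench to the right of the power box; origin at the centre of its underside. Bystander.
- screwdriver: screwdriver with red handle, 190 mm long, 26 mm thick, lying on the bench behind the power box; origin under its middle. Bystander.
- solder_spool: metal spool of solder, 62 mm across, 56 mm high, standing on the bench right of the power box; origin at the centre of its underside. Bystander.
- cleaner_can: spray can with blue label, 52 mm across, 135 mm high, standing on the bench left of the power box; origin at the centre of its underside. Bystander.
- alcohol_bottle: white bottle with blue cap, 48 mm across, 110 mm high, standing on the bench left of the power box; origin at the centre of its underside. Bystander.
- pliers: small pliers with red handles, about 140 x 40 x 12 mm, lying on the bench behind the power box; origin on their underside near the middle. Bystander.

How it is judged:
On the way, in this order (a step that is already met when the one before it is completed fails the run):
1. the cover has popped open (value of joint cover above 1.3 rad), for 0.1 s.
2. the tripped breaker is switched on while the cover stands open (value of joint toggle_tripped above 1 rad and value of joint cover above 0.8 rad), for 0.1 s.
3. the cover is shut (value of joint cover below 0.03 rad), for 0.1 s.
At the end, for the whole second after the job is handed in: All four toggles are on (above 1.0 rad of 1.2), the cover stays latched shut by itself (joint between -0.02 and 0.03 rad, at rest), and every bystander is within 20 mm of where it stood (value of joint each of toggle_tripped, toggle_second, toggle_third, toggle_fourth above 1 rad and value of joint cover between -0.02 and 0.03 rad and velocity of joint cover below 0.05 rad/s and distance of each of tape_roll, multimeter, screwdriver, solder_spool, cleaner_can, alcohol_bottle, pliers from where it was at the start of the episode below 0.02 m); the robot touches nothing.
It fails at once if another breaker was switched off (value of joint any of toggle_second, toggle_third, toggle_fourth below 0.8 rad).
It fails at once if a bystander was picked up, knocked over or shifted by more than 20 mm (distance of any of tape_roll, multimeter, screwdriver, solder_spool, cleaner_can, alcohol_bottle, pliers from where it was at the start of the episode above 0.02 m).
It also fails if it takes over 51 s, if anything falls off the work surface, if the arm or the gripper's body presses on something with over 40 N, if the wrist force passes 120 N, or if a joint passes its speed limit or range.

## Working session

There is one attempt and no reset: what is moved stays moved. The work goes in short steps, Python scripts to look and compute and a shell command to move; the robot and the scene stay as the last step left them, time stands still between calls to the robot, and variables do not carry over. Pictures are saved under pics/ and viewed, at most 10 in all, crops included, and the job is handed in when it is done.

```bash
mkdir -p pics
cat > h.py <<'E'
import numpy as np, cv2
from station import manip
def snap(n,f):
    im=manip.capture(n); cv2.imwrite(f,im[:,:,::-1]); return im
def ray(n,u,v):
    c=manip.get_calibration(n);T=np.array(c["cam_to_world"]);d=T[:3,:3]@np.linalg.solve(np.array(c["mtx"]),[u,v,1.]);return T[:3,3],d
def onz(n,u,v,z):
    o,d=ray(n,u,v);return o+d*(z-o[2])/d[2]
def px(n,p):
    c=manip.get_calibration(n);T=np.linalg.inv(np.array(c["cam_to_world"]));q=np.array(c["mtx"])@(T[:3,:3]@np.array(p)+T[:3,3]);return q[:2]/q[2]
E
python3 - <<'E'
from h import *
snap("scene","pics/s0.png");snap("top","pics/t0.png")
for n in("scene","top"):print(n,np.round(ray(n,280,210),3))
s=manip.state();print(s["tcp_pos"],s["ee_rot"],s["force"],s["time_s"])
E
```

```text
scene [[ 1.354 -0.239  0.69 ]
 [-0.766  0.27  -0.584]]
top [[ 0.47   0.022  1.17 ]
 [ 0.097  0.01  -0.995]]
[ 0.25570755 -0.59696861  0.19250634] [-7.82037038e-04  9.79590672e-01  2.01001125e-01 -2.27729084e-04] [-0.01227444  0.44481262 -0.41346623] 0.1
```

View pics/t0.png

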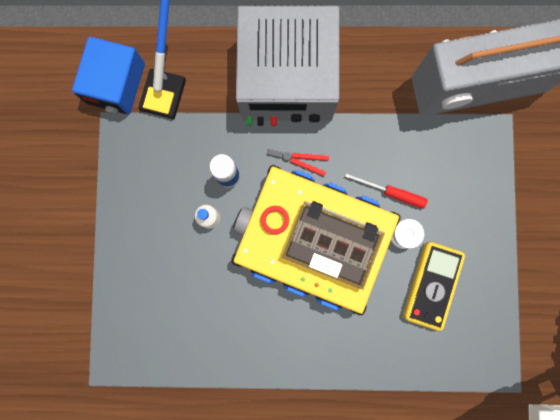

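View pics/s0.png

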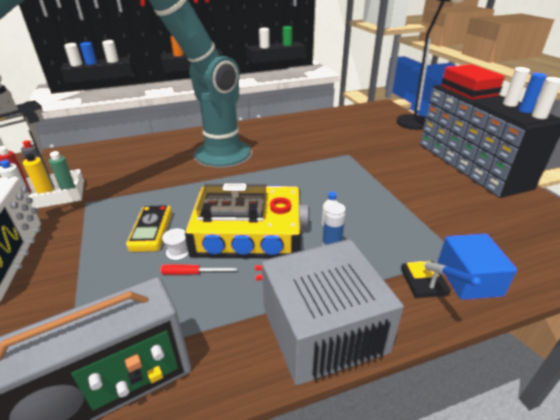

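The top view shows the thumb pad at about (325,265), the four breakers from (308,236) to (360,255), and the hinge blocks at (315,211) and (371,232). The tape roll is on the left at (274,220). The scene view is from behind the box. Next I'll measure the box and zoom in.

Run:
```python
from h import *
im=cv2.imread("pics/t0.png");hsv=cv2.cvtColor(im,cv2.COLOR_BGR2HSV)
m=cv2.inRange(hsv,(20,120,120),(35,255,255));m[:,400:]=0;m[:160]=0
m=cv2.morphologyEx(m,cv2.MORPH_OPEN,np.ones((5,5)))
c=max(cv2.findContours(m,0,2)[0],key=cv2.contourArea);r=cv2.minAreaRect(c)
b=cv2.boxPoints(r);P=np.array([onz("top",*q,.09) for q in b]);print(r,np.round(P,3),np.round(np.linalg.norm(P-np.roll(P,1,0),axis=1),3),P.mean(0))
w=cv2.inRange(hsv,(0,0,205),(180,45,255));w[:250]=0;w[285:]=0;w[:,:300]=0;w[:,350:]=0
c=max(cv2.findContours(w,0,2)[0],key=cv2.contourArea);r=cv2.minAreaRect(c);b=cv2.boxPoints(r)
P=np.array([onz("top",*q,.127) for q in b]);print(r,np.round(P,4),P.mean(0),np.linalg.norm(P-np.roll(P,1,0),axis=1))
cv2.imwrite("pics/t0c.png",cv2.resize(im[190:300,270:400],None,fx=5,fy=5,interpolation=2))
```

```text
((316.20489501953125, 239.35861206054688), (140.2123260498047, 106.16474151611328), 21.39288902282715) [[ 0.464  0.133  0.09 ]
 [ 0.672  0.054  0.09 ]
 [ 0.566 -0.219  0.09 ]
 [ 0.362 -0.137  0.09 ]] [0.288 0.223 0.293 0.22 ] [ 0.51573813 -0.04226648  0.09      ]
((325.2586364746094, 265.1034851074219), (31.011125564575195, 14.855628967285156), 21.801410675048828) [[ 0.4592 -0.0246  0.127 ]
 [ 0.4868 -0.0355  0.127 ]
 [ 0.4643 -0.093   0.127 ]
 [ 0.4368 -0.082   0.127 ]] [ 0.46175238 -0.05876966  0.127     ] [0.06159194 0.02970679 0.06172377 0.0296144 ]
```

View pics/t0c.png

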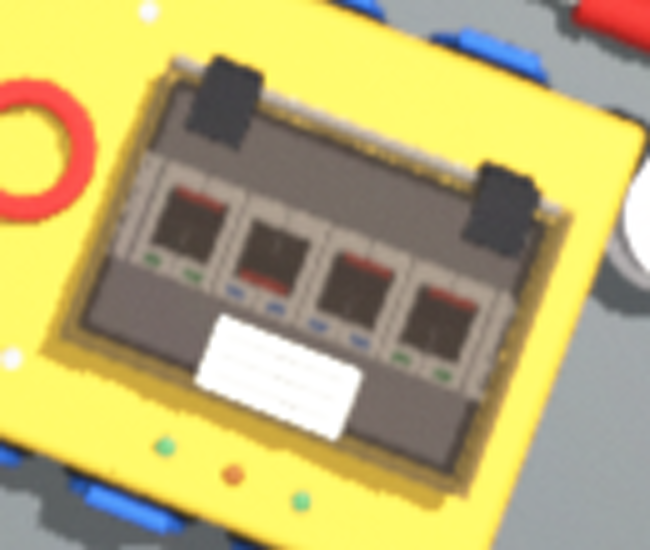

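In the crop, breaker 2 from the left (crop 272,255) differs from the others, with its red side at the front, so it is the tripped one. The box yaw is about -21.2°, and the pad measures 61x30 mm, which agrees with the given size. I'll turn the tool to the box axes (tool x = box +x), close the fingers and start over.

```bash
python3 -m pendant '[[1,[0.89,-0.92,0],[0,0,0.987]],[1,[0.89,-0.92,0],[0,0,0.987]],[1,[0.89,-0.92,0],[0,0,0.987]],[1,[0.89,-0.92,0],[0,0,0.987]],[1,[0.89,-0.92,0],[0,0,0.987]],[1,[0.89,-0.92,0],[0,0,0.987]]]' 20
cat >> h.py <<'E'
from scipy.spatial.transform import Rotation as Ro
def Rt(): q=manip.state()["ee_rot"];return Ro.from_quat([*q[1:],q[0]]).as_matrix()
def go(p):
    s=manip.state();R=Rt();print("t",s["time_s"],"tcp",np.round(s["tcp_pos"],4),"yaw",np.degrees(np.arctan2(R[1,0],R[0,0])),"z",np.round(R[:,2],3),"shift share",np.round(R.T@(np.array(p)-s["tcp_pos"])/.15,3),"F",np.round(s["force"],1),"w",s["gripper_width"])
yaw=np.radians(-21.2);ex=np.array([np.cos(yaw),np.sin(yaw),0]);ey=np.array([-ex[1],ex[0],0])
E
python3 -c "
from h import *
p=np.array([.4618,-.0588,0])-.004*ex
go(p+[0,0,.17])"
```

```text
time_s: 0.85
tcp_pos: [0.3239, -0.4188, 0.1933]
ee_rot: [0.0, 0.983, -0.184, -0.0]
force: [-0.9, -1.1, 0.6]
gripper_width: 0.0341
grip_force: 0.0
t 0.85 tcp [ 0.3239 -0.4188  0.1933] yaw -21.148237402452455 z [-0. -0. -1.] shift share [-0.035 -2.571  0.154] F [-0.9 -1.1  0.6] w 0.03412147259964387
```

```bash
python3 -m pendant '[[1,[-0.02,-1,0],[0,0,0]],[1,[-0.02,-1,0],[0,0,0]],[1,[-0.02,-1,0],[0,0,0]]]'
python3 -m pendant '[[1,[0,-1,0],[0,0,0]],[1,[0,-1,0],[0,0,0]],[1,[0,-1,0],[0,0,0]]]'
python3 -m pendant '[[1,[0,-0.57,0.15],[0,0,0]],[1,[0,-0.57,0.15],[0,0,0]],[1,[0,-0.57,0.15],[0,0,0]]]'
python3 -c "
from h import *
p=np.array([.4618,-.0588,0])-.004*ex
go(p+[0,0,.142])"
```

```text
time_s: 1.23
tcp_pos: [0.3766, -0.2749, 0.1933]
ee_rot: [-0.0, 0.983, -0.182, -0.0]
force: [0.9, -0.9, 0.7]
gripper_width: 0.0041
grip_force: 0.0
time_s: 1.6
tcp_pos: [0.4312, -0.135, 0.1934]
ee_rot: [-0.0, 0.983, -0.182, 0.0]
force: [-0.1, 0.1, -0.1]
gripper_width: 0.0002
grip_force: 0.0
time_s: 1.98
tcp_pos: [0.4614, -0.0568, 0.1702]
ee_rot: [-0.0, 0.983, -0.182, -0.001]
force: [0.0, -1.2, 0.3]
gripper_width: 0.0002
grip_force: 0.0
t 1.975 tcp [ 0.4614 -0.0568  0.1702] yaw -20.99686695133062 z [-0.001  0.001 -1.   ] shift share [-0.019  0.012  0.188] F [ 0.  -1.2  0.3] w 0.00023436530603407807
```

```bash
python3 -m pendant '[[1,[-0.02,0.01,0.18],[0,0,0]],[1,[-0.02,0.01,0.2],[0,0,0]],[1,[-0.02,0.01,0.22],[0,0,0]],[1,[-0.02,0.01,0.235],[0,0,0]],[1,[-0.02,0.01,0.235],[0,0,0]]]'
python3 -m pendant '[[1,[0,0,0.01],[0,0,0]],[1,[0,0,0.02],[0,0,0]],[1,[0,0,0.02],[0,0,0]]]'
```

```text
time_s: 2.6
tcp_pos: [0.4581, -0.0582, 0.136]
ee_rot: [0.0, 0.983, -0.184, 0.0]
force: [-0.0, 0.3, -0.5]
gripper_width: 0.0004
grip_force: 0.0
time_s: 2.98
tcp_pos: [0.4577, -0.0579, 0.1325]
ee_rot: [0.0, 0.983, -0.184, -0.0]
force: [-0.6, -0.1, 0.1]
gripper_width: 0.0008
grip_force: 0.0
```

```bash
python3 -m pendant '[[1,[0,0,0.01],[0,0,0]],[1,[0,0,0.02],[0,0,0]],[1,[0,0,0.02],[0,0,0]]]'
python3 -c "
from h import *
im=snap('scene','pics/s1.png');cv2.imwrite('pics/s1c.png',cv2.resize(im[120:270,160:360,::-1],None,fx=4,fy=4,interpolation=2))"
```

```text
time_s: 3.35
tcp_pos: [0.4576, -0.0579, 0.1295]
ee_rot: [0.0, 0.983, -0.184, -0.0]
force: [-0.5, -0.0, -0.7]
gripper_width: 0.0002
grip_force: 0.0
```

View pics/s1c.png

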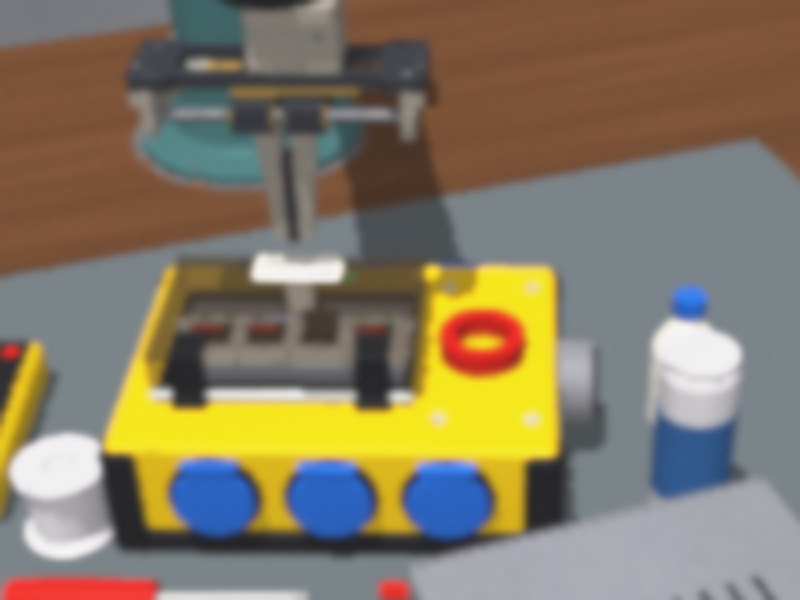

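The scene crop shows the fingertips beyond the pad (pad at crop 298,269). The finger end is visible through the clear cover at (300,295), so the tool is in front of the cover edge. Checking the pad position with both views.

```bash
python3 -c "
from h import *
for z in(.12,.127,.14): print(z,onz('scene',234.5,187.25,z),onz('top',325.26,265.1,z))
t=manip.state()['tcp_pos'];print('tip px',px('scene',t-[0,0,.014]),px('top',t-[0,0,.014]))
im=cv2.imread('pics/s0.png');cv2.imwrite('pics/x.png',im)
im=snap('top','pics/t1.png');cv2.imwrite('pics/t1c.png',cv2.resize(im[190:300,260:400,::-1],None,fx=5,fy=5,interpolation=2))"
```

```text
0.12 [ 0.45772554 -0.05809317  0.12      ] [ 0.4616731  -0.05935607  0.12      ]
0.127 [ 0.46871891 -0.0603077   0.127     ] [ 0.46172685 -0.05881175  0.127     ]
0.14 [ 0.48913518 -0.0644204   0.14      ] [ 0.46182667 -0.05780085  0.14      ]
tip px [234.67458592 188.57928993] [324.38932687 267.04288687]
```

View pics/t1c.png

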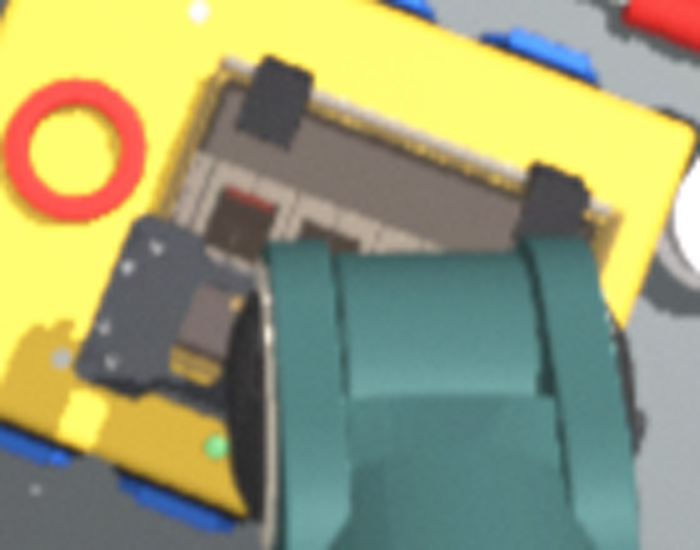

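```bash
python3 -c "
from h import *
a=cv2.imread('pics/s0.png')[140:215,195:275];b=cv2.imread('pics/s1.png')[140:215,195:275]
cv2.imwrite('pics/z.png',cv2.resize(np.hstack([a,b]),None,fx=5,fy=5,interpolation=0))"
```

```text
(no output)
```

View pics/z.png

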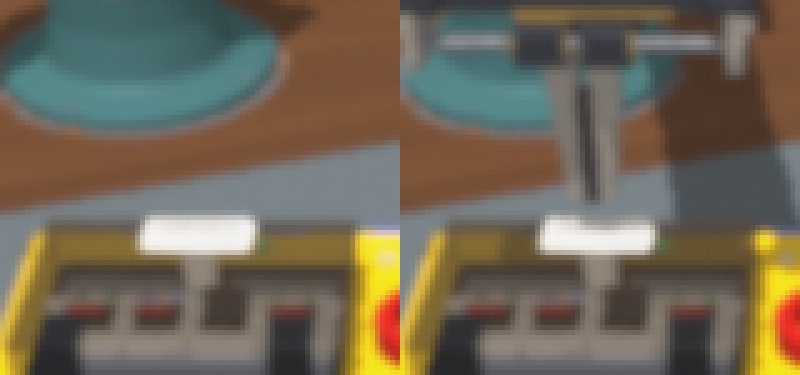

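In the before/after pair the pad hasn't moved (top edge near row 215). The fingertips end at row 203, above it, and the force is zero. There's no contact yet, so I'll continue down in small steps.

```bash
python3 -m pendant '[[1,[0,0,0.015],[0,0,0]],[1,[0,0,0.03],[0,0,0]],[1,[0,0,0.03],[0,0,0]]]'
python3 -m pendant '[[1,[0,0,0.015],[0,0,0]],[1,[0,0,0.03],[0,0,0]],[1,[0,0,0.03],[0,0,0]]]'
```

```text
time_s: 3.82
tcp_pos: [0.4575, -0.0579, 0.1249]
ee_rot: [0.0, 0.983, -0.184, -0.0]
force: [-0.5, -0.6, -0.5]
gripper_width: 0.0007
grip_force: 0.0
time_s: 4.2
tcp_pos: [0.4576, -0.0579, 0.1204]
ee_rot: [0.0, 0.983, -0.184, -0.0]
force: [1.2, 0.5, 0.0]
gripper_width: 0.0006
grip_force: 0.0
```

```bash
python3 -c "
from h import *
b0=cv2.imread('pics/s1.png')[140:215,195:275]
snap('scene','pics/s2.png');b=cv2.imread('pics/s2.png')[140:215,195:275]
t=manip.state()['tcp_pos'];print('tip px',px('scene',t-[0,0,.014]),px('scene',t))
cv2.imwrite('pics/z2.png',cv2.resize(np.hstack([b0,b]),None,fx=5,fy=5,interpolation=0))"
```

```text
tip px [234.91817616 191.2670435 ] [234.5304156  187.07622804]
```

View pics/z2.png

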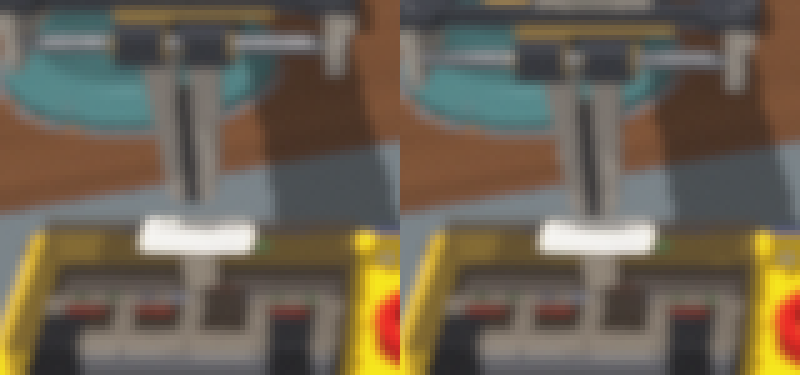

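```bash
python3 -m pendant '[[1,[0,0,0.015],[0,0,0]],[1,[0,0,0.02],[0,0,0]],[1,[0,0,0.02],[0,0,0]]]'
python3 -m pendant '[[1,[0,0,0.015],[0,0,0]],[1,[0,0,0.02],[0,0,0]],[1,[0,0,0.02],[0,0,0]]]'
python3 -c "
from h import *
snap('scene','pics/s3.png')
a,b=[cv2.imread(f'pics/s{i}.png')[140:215,195:275] for i in (2,3)]
s=manip.state();print(s['force'],s['ft_torque'],s['joints'])
cv2.imwrite('pics/z3.png',cv2.resize(np.hstack([a,b]),None,fx=5,fy=5,interpolation=0))"
```

```text
time_s: 4.62
tcp_pos: [0.4577, -0.058, 0.1176]
ee_rot: [0.0, 0.983, -0.184, -0.0]
force: [0.9, -0.1, -0.3]
gripper_width: 0.0005
grip_force: 0.0
time_s: 5.0
tcp_pos: [0.4577, -0.0579, 0.1145]
ee_rot: [0.0, 0.983, -0.184, -0.0]
force: [0.3, -0.1, -0.2]
gripper_width: 0.0006
grip_force: 0.0
[-0.23261461 -0.76350475 -0.64114204] [0.0920096  0.01239248 0.01315451] [ 0.24705316  0.27683253 -0.22136847  2.10822319  0.08680183  0.76492251
 -1.97006482]
```

View pics/z3.png

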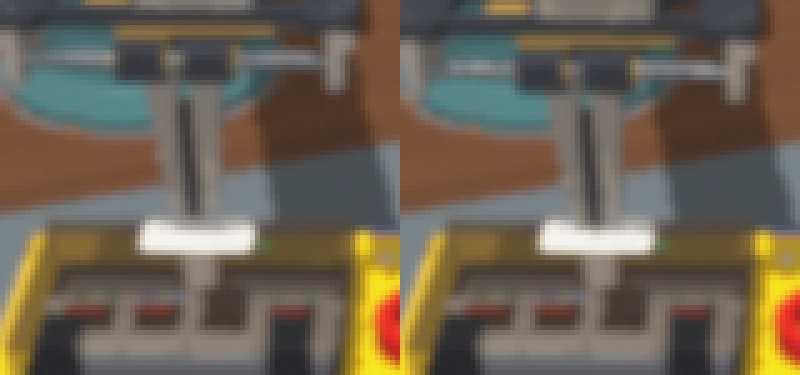

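The tip now just reaches the pad's top edge (row ~222) and hasn't moved it. I'll keep descending and track the pad centroid numerically.

```bash
cat >> h.py <<'E'
def pad(f=None):
    im=cv2.imread(f) if f else manip.capture("scene")[:,:,::-1]
    c=im[175:200,215:255].astype(int);m=(c.min(2)>190);v,u=np.nonzero(m)
    return "pad",m.sum(),round(u.mean()+215,2),round(v.mean()+175,2),"rows",v.min()+175,v.max()+175
E
python3 -m pendant '[[1,[0,0,0.015],[0,0,0]],[1,[0,0,0.02],[0,0,0]],[1,[0,0,0.02],[0,0,0]]]' | sed -n 2,4p
python3 -c "
from h import *
print([pad(f'pics/s{i}.png') for i in range(4)],pad())"
python3 -m pendant '[[1,[0,0,0.015],[0,0,0]],[1,[0,0,0.02],[0,0,0]],[1,[0,0,0.02],[0,0,0]]]'| sed -n 2,4p
python3 -c "
from h import *
print(pad())"
```

```text
tcp_pos: [0.4577, -0.0579, 0.1115]
ee_rot: [0.0, 0.983, -0.184, -0.0]
force: [-0.1, -0.4, -0.1]
[('pad', np.int64(140), np.float64(234.41), np.float64(186.49), 'rows', np.int64(183), np.int64(190)), ('pad', np.int64(110), np.float64(233.37), np.float64(187.04), 'rows', np.int64(184), np.int64(190)), ('pad', np.int64(102), np.float64(233.65), np.float64(187.25), 'rows', np.int64(184), np.int64(190)), ('pad', np.int64(96), np.float64(233.16), np.float64(187.36), 'rows', np.int64(184), np.int64(190))] ('pad', np.int64(91), np.float64(233.08), np.float64(187.44), 'rows', np.int64(184), np.int64(190))
tcp_pos: [0.4577, -0.0579, 0.1085]
ee_rot: [0.0, 0.983, -0.184, -0.0]
force: [-0.4, 1.0, -0.8]
('pad', np.int64(84), np.float64(233.46), np.float64(187.62), 'rows', np.int64(185), np.int64(190))
```

```bash
python3 -c "
from h import *
tcp=np.array([.4577,-.058,.1295])
for z in(.19,.21,.23):
  print(z,'corners front-left,back-left',[np.round(np.r_[(q-tcp)@ex,(q-tcp)@ey],4) for q in (onz('top',260+78/5,190+372/5,z),onz('top',260+140/5,190+215/5,z))])
# scene: finger end ray at s1
o,d=ray('scene',233,180.5)
for x in(.40,.42,.44,.4577,.47): print(np.round(o+d*(x-o[0])/d[0],4))
c=manip.get_calibration('scene');print(c['mtx'])
print(ray('scene',0,0)[0], px('scene',[0,0,0]))"
```

```text
0.19 corners front-left,back-left [array([-0.0305,  0.0926]), array([0.0331, 0.0926])]
0.21 corners front-left,back-left [array([-0.0303,  0.0923]), array([0.032 , 0.0924])]
0.23 corners front-left,back-left [array([-0.03  ,  0.0921]), array([0.031 , 0.0921])]
[ 0.4    -0.0491  0.1073]
[ 0.42   -0.053   0.1196]
[ 0.44   -0.057   0.1318]
[ 0.4577 -0.0605  0.1426]
[ 0.47   -0.063   0.1501]
[[380.33174308   0.         277.14110009]
 [  0.         380.33174308 211.34844269]
 [  0.           0.           1.        ]]
[ 1.35354636 -0.23854936  0.69041139] [222.71560877 152.1675377 ]
```

```bash
python3 -m pendant '[[1,[0,0,0.015],[0,0,0]],[1,[0,0,0.02],[0,0,0]],[1,[0,0,0.02],[0,0,0]]]' | sed -n 2,4p
python3 -c "
from h import *
print(pad())"
python3 -m pendant '[[1,[0,0,0.015],[0,0,0]],[1,[0,0,0.02],[0,0,0]],[1,[0,0,0.02],[0,0,0]]]'| sed -n 2,4p
python3 -c "
from h import *
print(pad());im=snap('scene','pics/s4.png')
a,b=[cv2.imread(f'pics/s{i}.png')[140:215,195:275] for i in (0,4)]
cv2.imwrite('pics/z4.png',cv2.resize(np.hstack([a,b]),None,fx=5,fy=5,interpolation=0))"
```

```text
tcp_pos: [0.4577, -0.0579, 0.1055]
ee_rot: [0.0, 0.983, -0.184, -0.0]
force: [-0.2, 0.4, 0.7]
('pad', np.int64(75), np.float64(233.41), np.float64(187.77), 'rows', np.int64(185), np.int64(190))
tcp_pos: [0.4576, -0.0579, 0.1026]
ee_rot: [0.0, 0.983, -0.184, -0.0]
force: [-1.4, 0.4, 0.1]
('pad', np.int64(67), np.float64(234.22), np.float64(188.43), 'rows', np.int64(186), np.int64(190))
```

```bash
python3 -c "
from h import *
for f in('s0','s1','s3','s4'):
  g=cv2.imread(f'pics/{f}.png').min(2)[181:193,218:252:2];print(f);print(g)"
```

```text
s0
[[124 123 123 124 125 126 125 125 125 125 126 126 126 126 124 123 124]
 [122 121 122 132 142 142 141 142 142 142 142 143 144 140 125 122 122]
 [116 115 118 163 188 184 182 182 184 184 185 193 196 185 134 117 118]
 [100 103 113 198 225 219 217 215 219 218 220 226 228 226 147 107 107]
 [ 81  90 114 220 234 227 223 223 227 225 228 232 235 238 154  90  92]
 [ 67  79 121 231 237 234 232 234 235 232 235 237 237 238 145  81  80]
 [ 57  66 125 235 241 240 240 241 240 239 239 239 239 234 125  69  66]
 [ 54  56 129 234 239 239 240 240 240 240 238 238 237 228 106  66  55]
 [ 52  55 117 217 225 229 230 233 234 236 233 232 231 208  89  64  54]
 [ 52  52  85 148 161 167 172 186 193 196 184 177 175 143  69  58  53]
 [ 52  52  58  76  83  85  94 127 136 134 108  89  88  75  56  53  52]
 [ 51  52  52  54  53  54  68 114 122 119  87  54  55  53  52  53  52]]
s1
[[122 122 122 124 124 124 125 117 118 125 123 123 124 123 122 118  87]
 [121 120 121 131 139 137 134 125 125 126 126 129 129 127 123 117  87]
 [115 115 117 162 183 170 165 139 137 137 139 147 149 142 121 113  90]
 [ 99 100 109 195 221 206 19
[... 1623 characters left out ...]
120 126 130 124 112  87  69 115 121 121 123 124 120 106  80]
 [113 110 111 140 155 131 118  94  70 116 124 125 131 135 118 104  82]
 [ 92  95  99 158 185 149 126 102  73 119 128 134 140 149 116  93  79]
 [ 70  74  90 178 208 178 144 113  79 126 143 151 156 170 112  75  69]
 [ 54  57  96 213 226 215 184 142 111 151 181 195 199 203 116  61  56]
 [ 49  49 109 229 235 230 220 190 171 194 218 228 231 223 116  62  50]
 [ 48  48 108 223 228 223 221 216 213 217 221 226 231 215 101  62  50]
 [ 48  48  87 173 184 181 184 199 202 199 187 188 194 167  76  55  49]
 [ 49  49  61 103 113 114 121 150 156 152 129 118 122 103  56  50  48]
 [ 49  51  50  59  62  63  75 118 126 122  91  64  64  59  49  49  48]]
```

The pad has now moved down about 1.5 px, so contact started at TCP z ≈ 0.108. The closed tips sit about 18 mm behind where I assumed. Pressing to the stop.

```bash
python3 -m pendant '[[1,[0,0,0.01],[0,0,0]],[1,[0,0,0.015],[0,0,0]],[1,[0,0,0.015],[0,0,0]]]' | sed -n 2,4p
python3 -m pendant '[[1,[0,0,0.01],[0,0,0]],[1,[0,0,0.015],[0,0,0]],[1,[0,0,0.015],[0,0,0]]]'| sed -n 2,4p
```

```text
tcp_pos: [0.4577, -0.058, 0.1003]
ee_rot: [0.0, 0.983, -0.184, -0.0]
force: [-0.5, 1.1, 0.8]
tcp_pos: [0.4579, -0.058, 0.099]
ee_rot: [0.0, 0.983, -0.184, 0.0]
force: [-4.0, 0.6, 11.5]
```

```bash
python3 -m pendant '[[1,[-0.15,0,-0.1],[0,0,0]],[1,[-0.55,0,-0.3],[0,0,0]],[1,[-0.55,0,-0.5],[0,0,0]],[1,[-0.55,0,-0.5],[0,0,0]],[1,[-0.55,0,-0.5],[0,0,0]],[1,[-0.55,0,-0.5],[0,0,0]],[1,[-0.55,0,-0.5],[0,0,0]],[1,[-0.55,0,-0.5],[0,0,0]]]'
python3 -m pendant '[[1,[0,0,0],[0,0,0]],[1,[0,0,0],[0,0,0]],[1,[0,0,0],[0,0,0]],[1,[0,0,0],[0,0,0]],[1,[0,0,0],[0,0,0]],[1,[0,0,0],[0,0,0]],[1,[0,0,0],[0,0,0]],[1,[0,0,0],[0,0,0]]]'|sed -n 1,2p
python3 -c "
from h import *
print(pad())
a=snap('top','pics/t5.png')[195:295,265:395,::-1];b=snap('scene','pics/s5.png')[120:220,180:310,::-1]
cv2.imwrite('pics/z5.png',cv2.resize(np.hstack([a,b]),None,fx=3,fy=3,interpolation=2))"
```

```text
time_s: 8.55
tcp_pos: [0.3807, -0.0281, 0.1726]
ee_rot: [-0.0, 0.983, -0.184, -0.001]
force: [-0.1, 1.1, -0.1]
gripper_width: 0.0
grip_force: 0.0
time_s: 9.55
tcp_pos: [0.3809, -0.0281, 0.1731]
('pad', np.int64(35), np.float64(223.74), np.float64(193.49), 'rows', np.int64(193), np.int64(194))
```

View pics/z5.png

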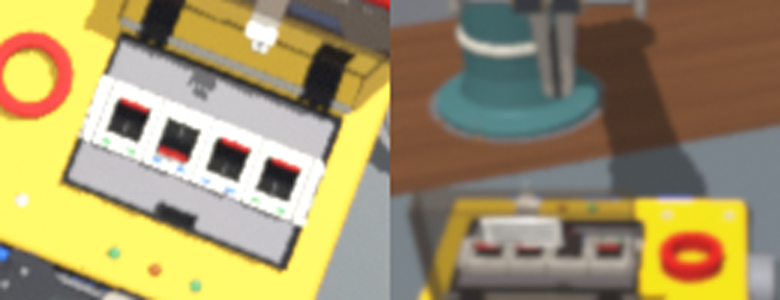

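The cover stands open (9 s on the clock). The second breaker from the left (crop 180,138) has its red at the front; the other three have red at the back. It is the tripped one. Measuring the white nose row.

```bash
python3 -c "
from h import *
im=cv2.imread('pics/t5.png')
m=(im.min(2)>190).astype(np.uint8)*255
m[:220]=0;m[275:]=0;m[:,:285]=0;m[:,380:]=0
m=cv2.morphologyEx(m,cv2.MORPH_CLOSE,np.ones((15,15)))
c=max(cv2.findContours(m,0,2)[0],key=cv2.contourArea);r=cv2.minAreaRect(c);print(r)
P=np.array([onz('top',*q,.102) for q in cv2.boxPoints(r)]);print(np.linalg.norm(P-np.roll(P,1,0),axis=1))
C=P.mean(0);pd=np.array([.4618,-.0588,0]);print('row centre',C,'rel pad',(C-pd)@ex,(C-pd)@ey)
for u,v in((308.3,234.3),(325,241),(341,247.7),(357.3,255)):
  q=onz('top',u,v,.102);print(np.round(q,4),np.round([(q-C)@ex,(q-C)@ey],4))
T=C+ey*.01825;T[2]=.098;print('pivot',T)
go(np.r_[(T-ex*.035)[:2],.15])"
```

```text
((331.6477966308594, 245.64060974121094), (80.7792739868164, 47.56764221191406), 20.376436233520508)
[0.16444411 0.09821494 0.16559885 0.09744509]
row centre [ 0.50168732 -0.07361864  0.102     ] rel pad 0.04254668368634819 0.0006084596239729358
[ 0.5244 -0.0259  0.102 ] [0.0039 0.0527]
[ 0.5108 -0.0602  0.102 ] [0.0037 0.0158]
[ 0.4973 -0.093   0.102 ] [ 0.003  -0.0196]
[ 0.4827 -0.1263  0.102 ] [ 0.0013 -0.0559]
pivot [ 0.50828697 -0.05660374  0.098     ]
t 9.7 tcp [ 0.3809 -0.0281  0.1731] yaw -21.224604152946306 z [-0. -0. -1.] shift share [ 0.627 -0.13   0.154] F [-0.  -0.4  0.6] w 0.00047518554736228276
```

```bash
python3 -m pendant '[[1,[0.35,-0.12,0.1],[0,0,0]],[1,[0.647,-0.12,0.2],[0,0,0]],[1,[0.647,-0.12,0.3],[0,0,0]],[1,[0.647,-0.12,0.35],[0,0,0]],[1,[0.647,-0.12,0.35],[0,0,0]]]'
python3 -c "
from h import *
go([.478,-.0463,.087]);im=snap('scene','pics/s6.png')
t=manip.state()['tcp_pos'];print('pred tip px',px('scene',t+[0,0,.0215]),px('scene',[.5106,-.0590,.102]))
g=im.min(2);print(g[160:196:2,222:262:2])"
```

```text
time_s: 10.32
tcp_pos: [0.4764, -0.046, 0.1202]
ee_rot: [0.0, 0.983, -0.184, -0.001]
force: [0.5, 0.7, -0.3]
gripper_width: 0.0004
grip_force: 0.0
t 10.325 tcp [ 0.4764 -0.046   0.1202] yaw -21.18986249853924 z [-0.002  0.    -1.   ] shift share [ 0.011 -0.002  0.221] F [ 0.5  0.7 -0.3] w 0.00044740361171298633
pred tip px [239.83566826 183.06650938] [239.45651    202.61025888]
[[ 88  85  82  84 102 106 105 102  89 104 103  98  80  47  40  39  39  39
   40  38]
 [ 87  87  84  84 105 113 110  94  78 107 111 102  67  43  40  40  39  39
   40  40]
 [ 80  80  79  83 101 112 111  89  65 104 111 101  65  46  40  40  40  40
   39  40]
 [109 112 108 103  98 109 111  91  63 103 112 101  66  51  41  39  41  39
   38  40]
 [ 71  69  65  62  68 102 111  93  61  98 112  99  64  50  39  39  39  38
   38  39]
 [ 57  58  57  56  60  91 111  95  60  95 114  98  63  53  44  42  42  46
   51  56]
 [ 55  55  55  54  56  87 111  97  63  95 118 100  79  83  81  65  69  75
   75  75]
 [ 53  53  56  56  59  81 108  99  62  90 121 112 119 122 106  78  75  76
   75  76]
 [ 65  73  84  94 102 109 112 102  64  86 121 123 121 123 115  85  75  75
   76  76]
 [116 123 123 123 123 123 119 106  68  85 120 126 122 123 119  89  75  76
   75  76]
 [123 131 127 123 123 122 123 111  73  82 123 130 122 123 121 102  77  76
   75  76]
 [119 128 125 120 119 119 122 114  78  77 114 119 118 119 119 103  79  78
   78  78]
 [111 124 124 113 104 101  99  94  74  71  93 101 103 101 100  92  78  73
   71  72]
 [138 161 160 149 106  79  78  76  68  65  76  90  89  82  82  81  82  75
   64  63]
 [119 151 161 156  92  52  50  48  47  48  49  53  70  68  51  50  50  49
   48  48]
 [ 98 110 114 107  69  56  54  49  47  47  47  47  59  57  47  47  46  46
   46  46]
 [179 187 190 179 159 149 133  92  47  42  41  42  41  43  42  42  42  42
   41  41]
 [203 206 209 204 196 191 184 139  51  42  46  47  46  46  46  47  46  45
   46  45]]
```

The visible tip (u≈239, v≈184) matches the prediction (240,183). Going down in front of the toggle, then pushing.

```bash
python3 -m pendant '[[1,[0.01,0,0.1],[0,0,0]],[1,[0.01,0,0.2],[0,0,0]],[1,[0.01,0,0.22],[0,0,0]],[1,[0.01,0,0.22],[0,0,0]]]'
python3 -m pendant '[[1,[0.05,0,0],[0,0,0]],[1,[0.1,0,0],[0,0,0]],[1,[0.15,0,0],[0,0,0]],[1,[0.17,0,0],[0,0,0]],[1,[0.18,0,0],[0,0,0]],[1,[0.18,0,0],[0,0,0]]]'
python3 -c "
from h import *
s=manip.state();print((s['tcp_pos']-np.array([.5106,-.0590,0]))@ex)"
```

```text
time_s: 10.88
tcp_pos: [0.479, -0.0469, 0.0872]
ee_rot: [0.0, 0.983, -0.184, -0.0]
force: [-0.3, -0.3, 0.5]
gripper_width: 0.0009
grip_force: 0.0
time_s: 11.62
tcp_pos: [0.5047, -0.0568, 0.0877]
ee_rot: [-0.0, 0.983, -0.184, 0.0]
force: [-0.6, -0.4, 0.1]
gripper_width: 0.0003
grip_force: 0.2
-0.0062678189057451825
```

```bash
python3 -m pendant '[[1,[0,0,-0.15],[0,0,0]],[1,[0,0,-0.3],[0,0,0]],[1,[0,0,-0.3],[0,0,0]]]'|sed -n 2,2p
python3 -c "
from h import *
im=snap('scene','pics/s7.png')[:,:,::-1];a=cv2.imread('pics/s5.png')
for n,x in(('before',a),('after',im)):
  x=x.astype(int);r=x[:,:,2]-x[:,:,1];print(n);print(r[193:212,204:268:3])"
```

```text
tcp_pos: [0.5059, -0.0569, 0.1341]
before
[[33 20  9  9  6  3  3  2  3  5 11 15 17 18 19 19 19 18 18 20 37 15]
 [33 15  5  5  4  3  3  3  4  5  6  7  9 10  9  9 10  9  9  8 32 15]
 [32 11  4  4  3  3  3  3  3  3  4  5  9  7  7  6  6  6  6  6 26 16]
 [31  8  6  4  3  4  3  4  4  4  4  6 14  8  6  7  6  6  7  5 25 15]
 [29  8  4  4  3  4  3  3  3  3  5  6 17  8  7  5  6  6  5  6 25 16]
 [26  8  2  5  3  3  3  4  3  3  3  6 12  6  7  2  4  4  1  7 25 16]
 [23 11  6  7  4  4  5  4  4  3  4  5  8  4  8  0  7  5 -1  8 26 16]
 [20 16 31 16  6  4 12  8  5  3  3  6  7  4  9 11 20 13  1  9 30 15]
 [16 20 65 33 11  5 25 17 13  4  4  5  6  6  9 37 49 38  6  9 30 15]
 [14 18 70 46 14  8 30 33 25  6  7  6  6  7 10 49 75 63  8  9 31 16]
 [13 12 40 36 11  9 19 32 28  8  8  6  6  7  9 29 54 45  8 10 34 18]
 [12  9  9 10  7  8  8 11 10  8  8  6  6  6  8 11 17 14  8  9 36 17]
 [10  9  7  7  8  9  7  7  8  9  8  7  7  7  9  8  6  7  8 10 36 17]
 [10 10  8  9 10 10  8  8  9  9  9  9  8  9  9  8  7  7  8 10 37 16]
 [ 9  9 10 10 10  9  9  9 10 10 10 10  9 10  9  9  9  8  9 10 36 15]
 [ 9  9 10  9  9  9  9 
[... 871 characters left out ...]
 9 27 35]
 [15 18 70 45 14  8 30 32 26  5 12 61 84 25  9 49 78 67  9  9 33 23]
 [12 13 39 36 11  8 19 32 27  8 12 47 53 15  9 29 53 46  8 10 34 17]
 [12  9 10 10  7  9  8 11 10  8 10 14 14  7  8 10 15 14  8 10 36 17]
 [10  9  7  7  8 10  8  6  6  8  8  7  6  8  9  7  6  6  8 10 36 17]
 [ 9 10 10  9  9 10  9  8  9  9  9  8  8  9  9  8  8  8  8 10 37 16]
 [10 10 10  9 10  9  9  9 10 10 10  9  8 10  9 10  9  9  9 10 36 15]
 [10  9 10  9 10  9 10 10 10 10  9  9 10 10  9 10  9  9  9 11 35 15]
 [ 9  9 10  9 10  9 10  9 10  9 10  9 10 10  9  9  9  9  8 11 32 15]
 [ 9  9  9  9  9  8  9  9  9  8 10  8  9 10  8  9  9  9  9 11 25 15]
 [ 7  8  8  9  9  7  8  8  7  8  8  8  7  9  8  8  8  8  8 11 23 14]]
```

All four breakers now show red at the same place, so the toggle is on. Next: rise, cross over the open cover to behind it, and swing it shut.

```bash
python3 -m pendant '[[1,[0,0,-0.35],[0,0,0]],[1,[0,0,-0.7],[0,0,0]],[1,[0,0,-0.73],[0,0,0]],[1,[0.2,0,-0.73],[0,0,0]],[1,[0.4,0.05,-0.73],[0,0,0]],[1,[0.7,0.1,-0.73],[0,0,0]],[1,[1,0.12,-0.73],[0,0,0]],[1,[1,0.12,-0.73],[0,0,0]]]'
cat >> h.py <<'E'
H=np.array([.5615,-.0975,.096])
def rel(x,z,y=0): # tip front-bottom corner wanted, hinge axes (m)
    return H+ex*(x+.010)+ey*y+np.array([0,0,z-.0215])
E
python3 -c "
from h import *
go(rel(.080,.085))"
```

```text
time_s: 13.05
tcp_pos: [0.6382, -0.1295, 0.2381]
ee_rot: [0.0, 0.983, -0.185, -0.002]
force: [-0.4, -0.1, -1.1]
gripper_width: 0.0007
grip_force: 0.0
t 13.05 tcp [ 0.6382 -0.1295  0.2381] yaw -21.354251142168486 z [-0.004  0.    -1.   ] shift share [ 0.048 -0.015  0.524] F [-0.4 -0.1 -1.1] w 0.0006848039108956802
```

```bash
python3 -m pendant '[[1,[0.048,-0.015,0.2],[0,0,0]],[1,[0.048,-0.015,0.4],[0,0,0]],[1,[0.048,-0.015,0.524],[0,0,0]],[1,[0.048,-0.015,0.524],[0,0,0]],[1,[0.048,-0.015,0.524],[0,0,0]]]'
python3 -m pendant '[[1,[-0.1,0,0],[0,0,0]],[1,[-0.17,0,-0.03],[0,0,0]],[1,[-0.24,0,-0.07],[0,0,0]],[1,[-0.32,0,-0.11],[0,0,0]],[1,[-0.39,0,-0.14],[0,0,0]],[1,[-0.46,0,-0.153],[0,0,0]],[1,[-0.53,0,-0.158],[0,0,0]],[1,[-0.53,0,-0.158],[0,0,0]]]'
python3 -c "
from h import *
go(rel(-.022,.109)); go(rel(-.053,.0977)); go(rel(-.0795,.0776)); go(rel(-.0963,.0555))"
```

```text
time_s: 13.68
tcp_pos: [0.6458, -0.1283, 0.1645]
ee_rot: [-0.0, 0.983, -0.184, 0.001]
force: [-0.2, 0.3, 0.5]
gripper_width: 0.0006
grip_force: 0.0
time_s: 14.68
tcp_pos: [0.5705, -0.0993, 0.1875]
ee_rot: [0.0, 0.983, -0.184, -0.0]
force: [1.4, -0.4, 0.9]
gripper_width: 0.0002
grip_force: 0.7
t 14.675 tcp [ 0.5705 -0.0993  0.1875] yaw -21.20571798688052 z [-0. -0. -1.] shift share [-0.14   0.01   0.026] F [ 1.4 -0.4  0.9] w 0.00019092191918652007
t 14.675 tcp [ 0.5705 -0.0993  0.1875] yaw -21.20571798688052 z [-0. -0. -1.] shift share [-0.347  0.01   0.102] F [ 1.4 -0.4  0.9] w 0.00019092191918652007
t 14.675 tcp [ 0.5705 -0.0993  0.1875] yaw -21.20571798688052 z [-0. -0. -1.] shift share [-0.523  0.01   0.236] F [ 1.4 -0.4  0.9] w 0.00019092191918652007
t 14.675 tcp [ 0.5705 -0.0993  0.1875] yaw -21.20571798688052 z [-0. -0. -1.] shift share [-0.635  0.01   0.383] F [ 1.4 -0.4  0.9] w 0.00019092191918652007
```

```bash
python3 -m pendant '[[1,[-0.07,0.01,0.01],[0,0,0]],[1,[-0.14,0.01,0.026],[0,0,0]],[1,[-0.24,0.01,0.06],[0,0,0]],[1,[-0.35,0.01,0.102],[0,0,0]],[1,[-0.44,0.01,0.165],[0,0,0]],[1,[-0.52,0.01,0.236],[0,0,0]],[1,[-0.58,0.01,0.305],[0,0,0]],[1,[-0.635,0.01,0.383],[0,0,0]]]'
python3 -c "
from h import *
go(rel(-.112,.035)); go(rel(-.115,.0237));print(px('scene',H-ex*.103+[0,0,.056]))"
```

```text
time_s: 15.68
tcp_pos: [0.4811, -0.0663, 0.129]
ee_rot: [0.0, 0.983, -0.184, -0.0]
force: [0.7, -1.3, 1.4]
gripper_width: 0.0003
grip_force: 0.7
t 15.675 tcp [ 0.4811 -0.0663  0.129 ] yaw -21.22495578544393 z [-0. -0. -1.] shift share [-0.105 -0.     0.13 ] F [ 0.7 -1.3  1.4] w 0.0003279371006762438
t 15.675 tcp [ 0.4811 -0.0663  0.129 ] yaw -21.22495578544393 z [-0. -0. -1.] shift share [-0.125 -0.     0.205] F [ 0.7 -1.3  1.4] w 0.0003279371006762438
[233.51337987 178.93244133]
```

```bash
python3 -m pendant '[[1,[-0.05,0,0.05],[0,0,0]],[1,[-0.1,0,0.11],[0,0,0]],[1,[-0.11,0,0.15],[0,0,0]],[1,[-0.12,0,0.18],[0,0,0]],[1,[-0.12,0,0.195],[0,0,0]],[1,[-0.12,0,0.195],[0,0,0]]]'
python3 -c "
from h import *
print(pad())"
```

```text
time_s: 16.42
tcp_pos: [0.4649, -0.06, 0.1003]
ee_rot: [0.0, 0.983, -0.184, -0.0]
force: [-0.8, -0.0, 1.6]
gripper_width: 0.0005
grip_force: 0.7
('pad', np.int64(22), np.float64(231.41), np.float64(189.41), 'rows', np.int64(188), np.int64(190))
```

```bash
python3 -m pendant '[[1,[0,0,0.01],[0,0,0]],[1,[0,0,0.02],[0,0,0]],[1,[0,0,0.02],[0,0,0]]]'|sed -n 2,4p
```

```text
tcp_pos: [0.4653, -0.0601, 0.0993]
ee_rot: [0.0, 0.983, -0.184, 0.0]
force: [-7.4, 0.2, 18.8]
```

At the firm stop (19 N). Lifting straight up and clear.

```bash
python3 -m pendant '[[1,[0,0,-0.05],[0,0,0]],[1,[0,0,-0.2],[0,0,0]],[1,[0,0,-0.5],[0,0,0]],[1,[-0.3,0,-0.7],[0,0,0]],[1,[-0.55,0,-0.8],[0,0,0]],[1,[-0.55,0,-0.8],[0,0,0]],[1,[-0.55,0,-0.8],[0,0,0]],[1,[-0.55,0,-0.8],[0,0,0]]]'
python3 -m pendant '[[1,[0,0,0],[0,0,0]],[1,[0,0,0],[0,0,0]],[1,[0,0,0],[0,0,0]],[1,[0,0,0],[0,0,0]],[1,[0,0,0],[0,0,0]],[1,[0,0,0],[0,0,0]],[1,[0,0,0],[0,0,0]],[1,[0,0,0],[0,0,0]]]'|sed -n 1,2p
python3 -c "
from h import *
print(pad('pics/s0.png'),pad())
a=snap('top','pics/t9.png')[150:330,190:470,::-1];b=snap('scene','pics/s9.png')[110:290,120:360,::-1]
cv2.imwrite('pics/z9.png',cv2.resize(np.hstack([a,b]),None,fx=1.5,fy=1.5,interpolation=2))"
```

```text
time_s: 17.85
tcp_pos: [0.3887, -0.0304, 0.217]
ee_rot: [-0.0, 0.983, -0.184, -0.0]
force: [0.0, 0.9, 1.5]
gripper_width: 0.0007
grip_force: 0.0
time_s: 18.85
tcp_pos: [0.3881, -0.0301, 0.2175]
('pad', np.int64(140), np.float64(234.41), np.float64(186.49), 'rows', np.int64(183), np.int64(190)) ('pad', np.int64(140), np.float64(234.33), np.float64(186.49), 'rows', np.int64(183), np.int64(190))
```

View pics/z9.png

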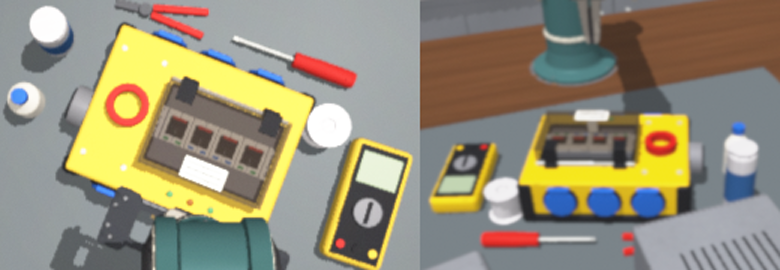

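The cover is shut, with the pad (crop 204,173) at exactly its starting pixels, the four breakers look alike, and the bystanders haven't moved. Handing in.

```bash
python3 -c "
from station import manip
print(manip.job_done())"
```

```text
the job is handed in; nothing more can be done
None
```

The tripped breaker (second from the left) is on, the cover is latched shut, nothing else on the bench visibly moved, and the job was handed in at about 19 s; no verdict came back.

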